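# Slide the guest pager along its rail into the free charging pocket

### The job

Put the orange guest pager on charge without picking it up: with the fingertips push it across the cart top against the black rail, well short of the pockets, then keep it against the rail and slide it along into the free corner pocket (the one with the green charging spot) until it sits fully home in the corner. It must stay flat on the cart top all the time; leave the grey pager in the other pocket and the bar things around as they are, and take the hand away at the end.

Things in the scene. Friction and masses are not known exactly. Their poses are not given: they have to be found in the camera images.
- pager: The orange guest pager to move: a loose flat round disc, 64 mm diameter, 18 mm thick, 60 to 130 g, smooth slippery plastic (friction about 0.3), lying flat on the cart top. Origin at the centre of its underside; z up; its yaw means nothing.
- dock: Fixed black dock on the cart top, all 16 mm high, no floor: pagers slide on the cart top. Origin at cart-top height, mid-length on the rail's inner face; y along the rail, x through it, pagers at x < 0. Rail 394 mm long, x 0 to 14 mm. End stops: inner faces y = +-183, 14 mm thick, out to x = -81. See dock_middle. A pager touching the rail is at x = -32 mm, fully home at y = +-151.
- dock_middle (a point): Fixed point in the middle of the dock (dock x = -33, y = 0 mm, axes as the dock). The two corner pockets lie at its y = +-150 mm, each 69 mm wide, open towards this point: between rail, end stop and, opposite the rail, a lip 34 mm long and 12 mm thick that starts at the end stop (dock x -81 to -69 mm, y 149 to 183 mm on either side).
- pad: Flat green charging spot with a brass centre, 54 mm diameter, only a mark, nothing to bump into. It lies in the free pocket, at either end of the rail. Origin at the pocket centre: dock x = -33 mm, y = +150 or -150 mm; axes as the dock. A pager fully home lies centred over it within about 1.5 mm.
- parked: A grey guest pager, same size, loose, already sitting in the other pocket; leave it there. Origin at the centre of its underside.
- cup: Clear polycarbonate measuring cup, loose, upright, 72 mm wide at the rim, 85 mm high. Origin at the centre of its underside.
- dish: White enamel salt-rim dish, loose, 120 mm wide, 22 mm high. Origin at the centre of its underside.
- shaker: Steel cobbler shaker, loose, upright, 86 mm wide, 206 mm high, beyond the rail. Origin at the centre of its underside.
- pourer: Blue plastic bottle pourer, loose, standing, 40 mm wide, 95 mm high, beyond the rail. Origin at the centre of its underside.
Mind the look-alikes: they are no part of the job. What is meant by the pager is not blue or yellow, and is the smaller of those in its own colour.

How it is judged (in metres and radians):
On the way, in this order (a step that is already met when the one before it is completed fails the run):
1. the orange pager is against the rail (gap under 4 mm), still more than 70 mm from home (x of pager in the frame of dock between -0.036 and 0 m and horizontal distance between pager and pad above 0.07 m), for 0.1 s.
2. the orange pager is home in the free pocket (y of pager in the frame of pad between -0.004 and 0.004 m and x of pager in the frame of pad between -0.005 and 0.005 m and angle between pager's own z axis and vertical below 0.1 rad and height (world z) of pager below 0.004 m), for 0.2 s.
At the end, for the whole second after the job is handed in: The orange pager lies flat and at rest in the free pocket, within 4 mm of the spot's centre along the rail and 5 mm across it; the grey pager is within 8 mm and the other bar things within 20 mm of where they were (all of step 2 and linear speed of pager below 0.01 m/s and distance of parked from where it was at the start of the episode below 0.008 m and distance of each of cup, dish, shaker, pourer from where it was at the start of the episode below 0.02 m); the robot touches nothing.
It fails at once if the orange pager is lifted off the cart top (over 10 mm) or tipped (over 0.25 rad) (height (world z) of pager above 0.01 m or angle between pager's own z axis and vertical above 0.25 rad).
It fails at once if on the last 60 mm of the way along, the orange pager is off the rail (gap over 9 mm) (y of pager in the frame of pad between -0.06 and 0.06 m and x of pager in the frame of dock below -0.041 m).
It fails at once if the grey pager is shifted by more than 8 mm (distance of parked from where it was at the start of the episode above 0.008 m).
It fails at once if the cup, dish, shaker or pourer is shifted by more than 20 mm or tipped (distance of any of cup, dish, shaker, pourer from where it was at the start of the episode above 0.02 m or angle between any of cup, dish, shaker, pourer's own z axis and vertical above 0.3 rad).
It also fails if it takes over 46 s, if anything falls off the work surface, if the arm or the gripper's body presses on something with over 40 N, if the wrist force passes 120 N, or if a joint passes its speed limit or range.

### The arm

A 6-joint arm with a two-finger parallel gripper is mounted at the origin on the work surface. World frame = base frame: x ahead of the robot, y to its left, z up, the work surface at z = 0. Lengths are in mm, angles in rad, forces in N, time in s.
With the tool pointing down it reaches from about 300 to 850 mm from the base axis. Payload 5.4 kg.
Tool frame: the origin (TCP) lies between the finger pads; the fingertips stand 17 mm ahead of it and the grasp point (between the pads) lies 2 mm behind it; z points along the fingers, y is the direction in which the jaws open and shut (so a half turn about z gives the same grasp; the last joint's range is limited). The gripper opens to 85 mm and grips with 20 to 120 N. Pads are 22 mm wide; open, the fingers measure 114 mm over their backs; the gripper's body (76 mm by 85 mm) begins 54 mm behind the grasp point. The pads swing forward as they close: fully open they stand 13 mm farther back than shut.
Start: joints at [1.118, 0.158, 1.597, -0, 1.386, -0.21], TCP at [138.254, 558.115, 248.299] pointing down, gripper open.
Joint ranges: [-2.91, 2.91], [-0.94, 2.29], [0.18, 2.7], [-1.29, 4.43], [0.17, 2.64], [-3, 3]. Speed limits (rad/s): [2.57, 2.57, 3.14, 3.14, 3.14, 3.14].

### API

Orientations are given as a 3x3 rotation matrix whose columns are the frame's x, y, z axes.
In Python, from station import status, vision, manip gives the robot as it stands.
- The arm moves only by the tool arm_command, never from a script. Its argument "targets" is a list of rows, each an object with "offset": the shift along the tool's x, y, z in units of 30 mm (1.0 is 30 mm), a list of three; "rot": the turn, a rotation vector about the tool's x, y, z in units of 5 degrees (1.0 is 5 degrees), a list of three; "hand": the opening, from -1 (shut) to 1 (fully open). In form: [{"offset": [tx, ty, tz], "rot": [rx, ry, rz], "hand": hand}, ...]. A call has 1 to 8 rows; each row shifts and turns the commanded pose from where the row before left it, along the tool's axes as they then stand; what a row does not reach is not made up. A row lasts 1/10 s, in which the tool goes at most 50 mm and 8.59 degrees, less where a joint would pass 70% of its speed; a pose out of reach is approached as far as the arm can. A call is refused whole if a number of a shift passes 1 or a number of a turn 1, either way. A call with a gripper value outside its range is refused whole. The fingers move at their own pace and stop on an object; "force" is the grip in N (left out, the last holds). Time passes only in rows, so rows that do not move let the fingers close. It gives the time, the measured TCP pose, the force and the opening at its end, in the units of the state.
- status.observe(): the state, without advancing time (a new reading comes with each control period).
- vision.snapshot(name): name is "scene" or "side" or "wrist"; returns a dict with "image" (480x640x3 uint8, blue, green, red), "camera_matrix" (3x3 intrinsics, pixels), "k1" (the pictures are not rectified: a ray, as slopes to the right and down, at radius r is drawn at 1 + k1 r^2 times it, then the intrinsics apply), "R" (3x3) and "t" (3): a world point X has camera coordinates R X + t. Camera axes: x right, y down, z forward; pixel columns grow to the right and rows downward; lengths in mm; the calibration is good to about 2 mm. A picture is of the moment at which its call begins. There is no depth.
- manip.finish_job(): hands the job in, once; it reports no verdict.
The state is a dict: "clock": time; "qpos": joint angles; "qvel": joint speeds; "joint_torque": joint torques, N m; "position": TCP position; "eef_rot": TCP orientation; "wrist_force": force on the tool from outside, world axes, zero at the start; "torque": the same for the moment, N m; "opening": opening from 0.0 (shut) to 1.0 (fully open).
Only numpy, scipy, OpenCV 4.12 (cv2) and the standard library are available. Lean on these libraries where they do the work, as an engineer would, in place of code of your own. Each camera call takes 0.05 s, during which the arm holds its last target.

## Working session

There is one attempt and no reset: what is moved stays moved. The work goes in short steps, Python scripts to look and compute and a tool call to move; the robot and the scene stay as the last step left them, time stands still between calls to the robot, and variables do not carry over. Pictures are saved under pics/ and viewed, and the job is handed in when it is done.

Besides the shell and the picture viewer there is one more tool, called after "Call:" as name([rows], argument=value, ...), one row to a line, values as JSON. arm_command: Moves the arm, as the interface text tells. Its arguments: {"type":"object","properties":{"targets":{"type":"array","items":{"type":"object","properties":{"offset":{"type":"array","items":{"type":"number"}},"rot":{"type":"array","items":{"type":"number"}},"hand":{"type":"number"}}}},"force":{"type":"number"}},"required":["targets"]}

```bash
mkdir -p pics
cat > h.py <<'E'
import numpy as np,cv2
from station import status,vision,manip
def snap(n,f):
    s=vision.snapshot(n); cv2.imwrite('pics/'+f,s['image']); np.save('pics/'+f+'.npy',{k:np.array(v) for k,v in s.items() if k!='image'},allow_pickle=True); return s
def load(f): return np.load('pics/'+f+'.npy',allow_pickle=True).item()
def ground(s,u,v,z=0):
    K=np.array(s['camera_matrix']);k1=float(s['k1']);R=np.array(s['R']);t=np.array(s['t'])
    d=cv2.undistortPoints(np.array([[[u,v]]],float),K,np.array([k1,0,0,0,0.]))[0,0]
    r=R.T@np.array([d[0],d[1],1]);c=-R.T@t
    return c+r*(z-c[2])/r[2]
def proj(s,X):
    K=np.array(s['camera_matrix']);R=np.array(s['R']);t=np.array(s['t'])
    p=cv2.projectPoints(np.array(X,float).reshape(-1,1,3),cv2.Rodrigues(R)[0],t.astype(float),K,np.array([float(s['k1']),0,0,0,0.]))[0]
    return p.reshape(-1,2)
E
python3 - <<'E'
from h import *
for n in('scene','side','wrist'):
    s=snap(n,n+'0.png'); print(n,s['k1'],s['camera_matrix'][0],-np.array(s['R']).T@s['t'])
print(status.observe())
E
```

```text
scene -0.048892077668235265 [462.74949786   0.         314.70234204] [1170.31617491 -345.07627415  539.3291333 ]
side -0.1786631581909964 [562.77743487   0.         316.37065141] [ 222.2578553  -403.22854288  726.52837489]
wrist -0.06153517028753567 [333.49553336   0.         322.84088047] [ 57.31547117 577.71779113 373.74734699]
{'clock': 0.15, 'qpos': array([ 1.11788665e+00,  1.58924810e-01,  1.59793645e+00,  7.57571935e-06,
        1.38618206e+00, -2.10122176e-01]), 'qvel': array([-0.00075621, -0.00311934, -0.0040309 , -0.00051627,  0.00087537,
       -0.00036259]), 'joint_torque': array([ 6.64540039e-04, -3.96376455e+01, -3.31784892e+01, -2.88433648e-04,
        5.45369054e-03,  2.00971664e-05]), 'position': array([138.0731633 , 557.73204875, 247.53478616]), 'eef_rot': array([[-9.70671170e-01,  2.40410209e-01, -6.41484726e-04],
       [ 2.40410865e-01,  9.70670347e-01, -1.30114938e-03],
       [ 3.09860607e-04, -1.41720809e-03, -9.99998948e-01]]), 'wrist_force': array([ 0.20943188, -0.54768984, -0.08717533]), 'torque': array([-0.02425901,  0.00291057, -0.00523304]), 'opening': 1.0032346301967412}
```

View pics/scene0.png

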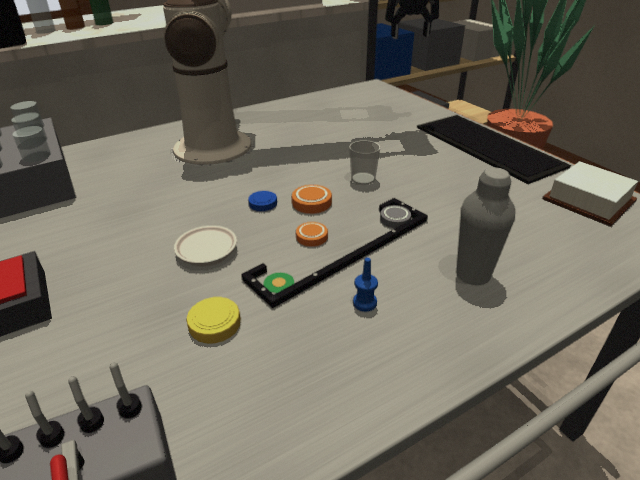

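View pics/side0.png

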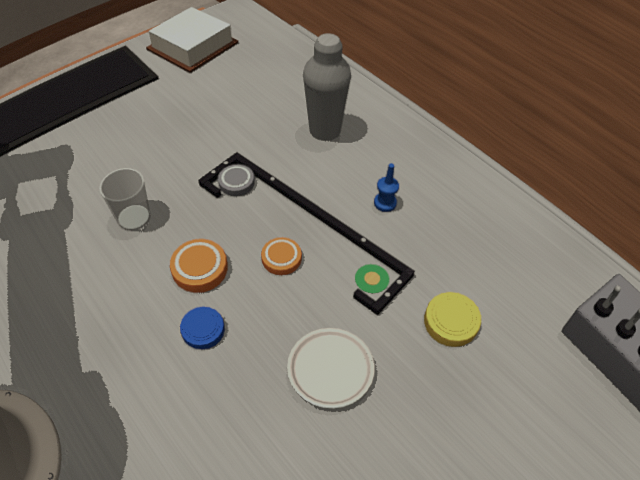

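View pics/wrist0.png

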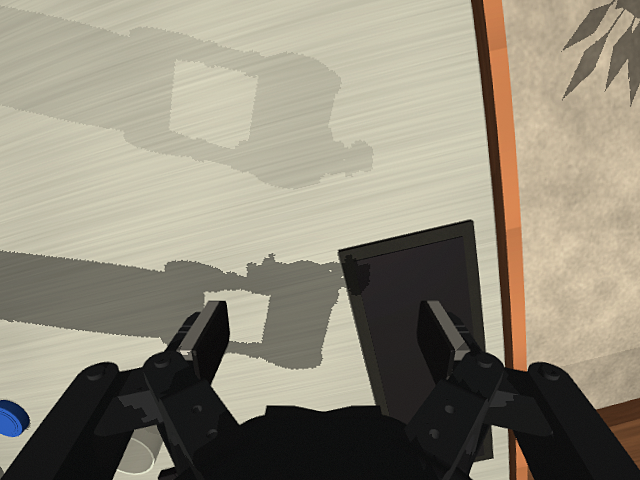

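The scene and side views agree. The small orange pager is at about (281,254) in side and (312,232) in scene. The green pad is at side (372,278), the grey pager at side (236,178), and a larger orange look-alike at side (199,263). Next I'll enlarge for measurements.

Run:
```python
import cv2
a=cv2.imread('pics/side0.png')[140:325,180:430]; cv2.imwrite('pics/side0c.png',cv2.resize(a,None,fx=3.2,fy=3.2,interpolation=cv2.INTER_CUBIC))
a=cv2.imread('pics/scene0.png')[180:310,230:440]; cv2.imwrite('pics/scene0c.png',cv2.resize(a,None,fx=3.8,fy=3.8,interpolation=cv2.INTER_CUBIC))
```

```text
(no output)
```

View pics/side0c.png

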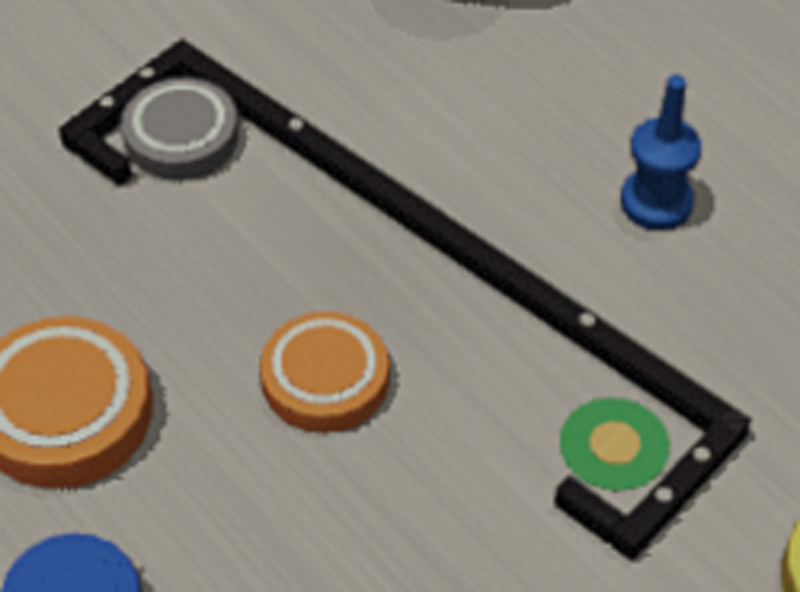

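View pics/scene0c.png

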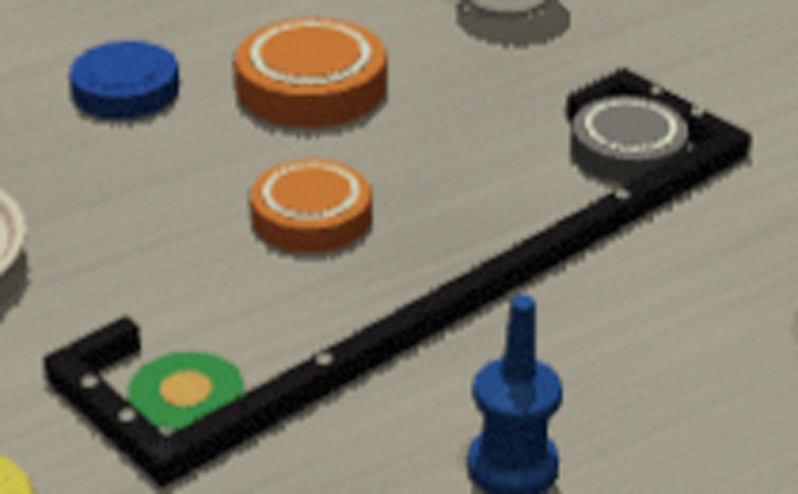

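```bash
cat > m.py <<'E'
from h import *
S=load('side0.png');C=load('scene0.png')
g=lambda u,v,z:ground(S,u/3.2+180-.0,v/3.2+140,z)
k=lambda u,v,z:ground(C,u/3.8+230,v/3.8+180,z)
for n,a,b,z in [('pad',(615,443),(186,387),0),('grey',(179,117),(630,127),18),('orange',(325,361),(311,190),18),('cornA',(182,42),(750,139),16),('cornB',(748,425),(160,462),16),('lipendpad',(568,481),(128,320),16)]:
    print(n,g(*a,z).round(1),k(*b,z).round(1))
E
python3 m.py
python3 - <<'E'
from h import *
S=load('side0.png')
for n,p in dict(bigorange=(199,260),cup=(133,217),dish=(331,368),pourer=(385,203),shaker=(326,128),blue=(202,325)).items(): print(n,ground(S,*p,0).round(0))
E
```

```text
pad [604.2 -98.2   0. ] [601.9 -97.    0. ]
grey [555.6 197.6  18. ] [556.3 197.5  18. ]
orange [517.8  18.2  18. ] [516.6  19.9  18. ]
cornA [591.1 246.7  16. ] [597.5 247.1  16. ]
cornB [ 652.5 -138.    16. ] [ 656.4 -135.8   16. ]
lipendpad [ 564.3 -106.5   16. ] [ 561.5 -106.2   16. ]
bigorange [415. 100.   0.]
cup [374. 247.   0.]
dish [ 457. -172.    0.]
pourer [728.   1.   0.]
shaker [773. 211.   0.]
blue [355.  -1.  -0.]
```

Dock yaw is about 9.1°. The pad to grey distance is 299 mm, against 300 expected. The orange pager is at dock (-99,-21). My plan is to part the fingers slightly as a V, push along dock +x, then slide along -y with a bias into the rail. First I travel high.

Call:
arm_command([
  {"offset": [-0.91, -0.95, 0], "rot": [0, 0, 0], "hand": -0.44},
  {"offset": [-0.91, -0.95, 0], "rot": [0, 0, 0], "hand": -0.44},
  {"offset": [-0.91, -0.95, 0], "rot": [0, 0, 0], "hand": -0.44},
  {"offset": [-0.91, -0.95, 0], "rot": [0, 0, 0], "hand": -0.44},
  {"offset": [-0.91, -0.95, 0], "rot": [0, 0, 0], "hand": -0.44},
  {"offset": [-0.91, -0.95, 0], "rot": [0, 0, 0], "hand": -0.44},
  {"offset": [-0.91, -0.95, 0], "rot": [0, 0, 0], "hand": -0.44},
  {"offset": [-0.91, -0.95, 0], "rot": [0, 0, 0], "hand": -0.44},
])

```text
clock: 0.95
position: [295.7, 282.8, 248.1]
eef_rot: [[-0.971, 0.24, 0.0], [0.24, 0.971, -0.0], [-0.0, -0.0, -1.0]]
wrist_force: [1.0, 0.5, -0.1]
opening: 0.278
```

Call:
arm_command([
  {"offset": [-0.91, -0.95, 0], "rot": [0, 0, 0], "hand": -0.44},
  {"offset": [-0.91, -0.95, 0], "rot": [0, 0, 0], "hand": -0.44},
  {"offset": [-0.91, -0.95, 0], "rot": [0, 0, 0], "hand": -0.44},
  {"offset": [-0.91, -0.95, 0], "rot": [0, 0, 0], "hand": -0.44},
  {"offset": [-0.91, -0.95, 0], "rot": [0, 0, 0], "hand": -0.44},
  {"offset": [-0.91, -0.95, 0], "rot": [0, 0, 0], "hand": -0.44},
  {"offset": [-0.91, -0.95, 0], "rot": [0, 0, 0], "hand": -0.44},
  {"offset": [-0.91, -0.95, 0], "rot": [0, 0, 0], "hand": -0.44},
])

```text
clock: 1.75
position: [453.0, 8.9, 248.1]
eef_rot: [[-0.971, 0.241, -0.0], [0.241, 0.971, 0.0], [0.0, 0.0, -1.0]]
wrist_force: [0.1, 0.5, 0.1]
opening: 0.28
```

Call:
arm_command([
  {"offset": [0, 0, 0.8], "rot": [0, 0, -0.92], "hand": -0.44},
  {"offset": [0, 0, 0.8], "rot": [0, 0, -0.92], "hand": -0.44},
  {"offset": [0, 0, 0.8], "rot": [0, 0, -0.92], "hand": -0.44},
  {"offset": [0, 0, 0.8], "rot": [0, 0, -0.92], "hand": -0.44},
  {"offset": [0, 0, 0.8], "rot": [0, 0, -0.92], "hand": -0.44},
  {"offset": [0, 0, 0], "rot": [0, 0, 0], "hand": -0.44},
])

```text
clock: 2.35
position: [449.7, 11.2, 124.9]
eef_rot: [[-0.987, -0.158, -0.008], [-0.158, 0.987, 0.002], [0.007, 0.003, -1.0]]
wrist_force: [0.1, 0.3, 0.2]
opening: 0.279
```

```bash
cat > st.py <<'E'
from h import *
import sys
ey=np.array([-.158,.9874]);ex=np.array([.9874,.158]);O=np.array([611.9,55.6])
def st():
    o=status.observe();p=np.array(o['position']);R=np.array(o['eef_rot'])
    print('t',o['clock'],'p',p.round(1),'dock',((p[:2]-O)@ex).round(1),((p[:2]-O)@ey).round(1),'yawx',np.degrees(np.arctan2(R[1,0],R[0,0])).round(1),'zax',R[:,2].round(4),'F',np.round(o['wrist_force'],1),'op',round(o['opening'],3),'q',np.round(o['qpos'],2))
    return o
if __name__=='__main__':
    st()
    for a in sys.argv[1:]:
        n,f=a.split(':'); snap(n,f)
E
python3 st.py side:side1.png wrist:wrist1.png
```

```text
t 2.35 p [449.7  11.2 124.9] dock -167.2 -18.2 yawx -170.9 zax [-0.0075  0.0019 -1.    ] F [0.1 0.3 0.2] op 0.279 q [-0.24 -0.03  2.05  0.    1.13 -1.97]
```

View pics/wrist1.png

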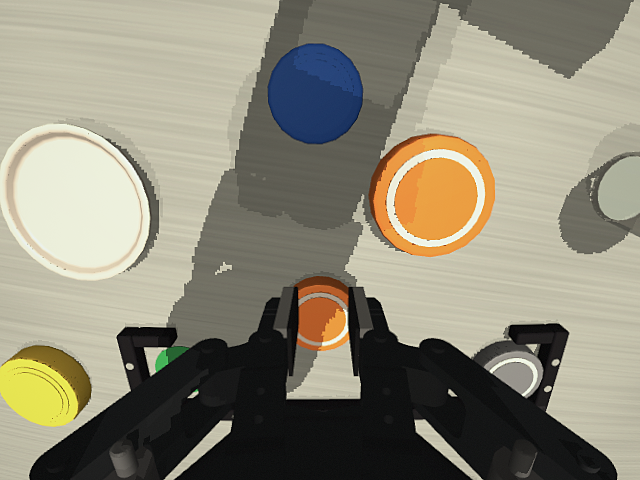

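View pics/side1.png

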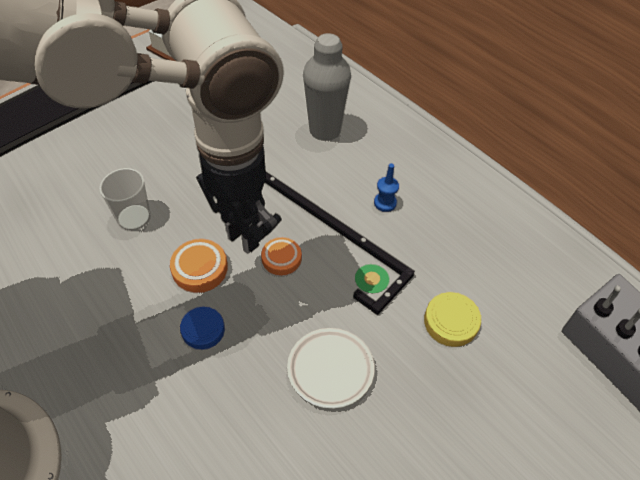

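The pager is centred between the fingers in the wrist view at about (321,318), and the dock and pad are as expected. I'll descend behind it.

Call:
arm_command([
  {"offset": [0, 0, 0.9], "rot": [0, 0, 0], "hand": -0.44},
  {"offset": [0, 0, 0.9], "rot": [0, 0, 0], "hand": -0.44},
  {"offset": [0, 0, 0.9], "rot": [0, 0, 0], "hand": -0.44},
  {"offset": [0, 0, 0.4], "rot": [0, 0, 0], "hand": -0.44},
  {"offset": [0, 0, 0], "rot": [0, 0, 0], "hand": -0.44},
  {"offset": [0, 0, 0], "rot": [0, 0, 0], "hand": -0.44},
])

```text
clock: 3.05
position: [453.9, 10.2, 36.8]
eef_rot: [[-0.988, -0.158, 0.002], [-0.158, 0.988, -0.001], [-0.002, -0.001, -1.0]]
wrist_force: [-0.7, 0.7, 0.8]
opening: 0.279
```

```bash
python3 st.py side:side2.png; python3 -c "
import cv2
a=cv2.imread('pics/side2.png')[140:325,150:430]; cv2.imwrite('pics/side2c.png',cv2.resize(a,None,fx=2.8,fy=2.8,interpolation=cv2.INTER_CUBIC))"
```

```text
t 3.05 p [453.9  10.2  36.8] dock -163.2 -19.9 yawx -170.9 zax [ 2.3e-03 -6.0e-04 -1.0e+00] F [-0.7  0.7  0.8] op 0.279 q [-0.24  0.14  2.08  0.    0.91 -1.97]
```

View pics/side2c.png

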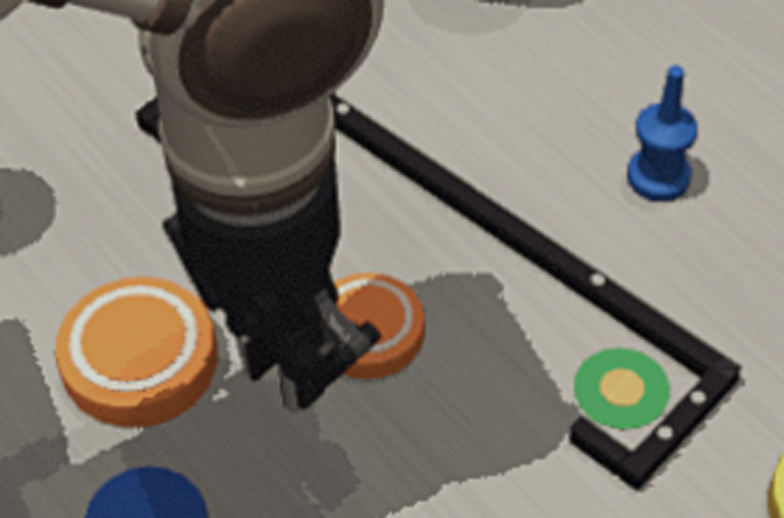

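Call:
arm_command([
  {"offset": [0, 0, 0.5], "rot": [0, 0, 0], "hand": -0.44},
  {"offset": [0, 0, 0], "rot": [0, 0, 0], "hand": -0.44},
  {"offset": [-0.4, 0, 0], "rot": [0, 0, 0], "hand": -0.44},
  {"offset": [-0.4, 0, 0], "rot": [0, 0, 0], "hand": -0.44},
  {"offset": [-0.3, 0, 0], "rot": [0, 0, 0], "hand": -0.44},
  {"offset": [-0.3, 0, 0], "rot": [0, 0, 0], "hand": -0.44},
  {"offset": [-0.3, 0, 0], "rot": [0, 0, 0], "hand": -0.44},
  {"offset": [0, 0, 0], "rot": [0, 0, 0], "hand": -0.44},
])

```text
clock: 3.9
position: [504.5, 18.5, 20.9]
eef_rot: [[-0.987, -0.158, 0.002], [-0.158, 0.987, -0.0], [-0.002, -0.001, -1.0]]
wrist_force: [-1.0, 0.2, 0.5]
opening: 0.279
```

```bash
python3 st.py scene:scene3.png; python3 -c "
import cv2
a=cv2.imread('pics/scene3.png')[150:310,230:440]; cv2.imwrite('pics/scene3c.png',cv2.resize(a,None,fx=3.6,fy=3.6,interpolation=cv2.INTER_CUBIC))"
```

```text
t 3.9 p [504.5  18.5  20.9] dock -111.9 -19.7 yawx -170.9 zax [ 1.8e-03 -3.0e-04 -1.0e+00] F [-1.   0.2  0.5] op 0.279 q [-0.2   0.29  1.94  0.    0.9  -1.93]
```

View pics/scene3c.png

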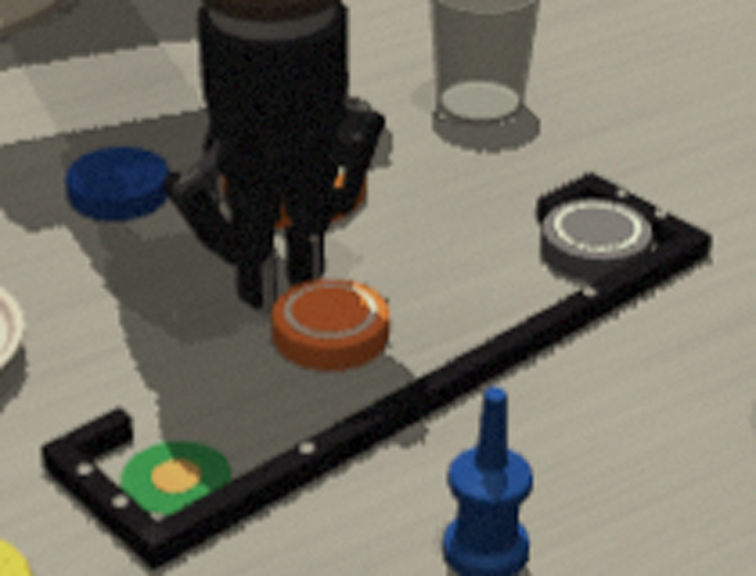

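The pager is being pushed flat in the V; its top is at crop (331,310). I'll continue towards the rail and watch the force.

Call:
arm_command([
  {"offset": [-0.3, 0, 0], "rot": [0, 0, 0], "hand": -0.44},
  {"offset": [-0.3, 0, 0], "rot": [0, 0, 0], "hand": -0.44},
  {"offset": [-0.3, 0, 0], "rot": [0, 0, 0], "hand": -0.44},
  {"offset": [-0.1, 0, 0], "rot": [0, 0, 0], "hand": -0.44},
  {"offset": [0, 0, 0], "rot": [0, 0, 0], "hand": -0.44},
])

```text
clock: 4.45
position: [533.3, 23.3, 20.4]
eef_rot: [[-0.987, -0.158, 0.001], [-0.158, 0.987, -0.0], [-0.001, -0.0, -1.0]]
wrist_force: [0.1, -0.2, -1.0]
opening: 0.279
```

```bash
python3 st.py scene:scene4.png; python3 -c "
import cv2
from h import *
print(ground(load('scene3.png'),331/3.6+230,310/3.6+150,18))
a=cv2.imread('pics/scene4.png')[150:310,230:440]; cv2.imwrite('pics/scene4c.png',cv2.resize(a,None,fx=3.6,fy=3.6,interpolation=cv2.INTER_CUBIC))"
```

```text
t 4.45 p [533.3  23.3  20.4] dock -82.7 -19.5 yawx -170.9 zax [ 6.e-04 -1.e-04 -1.e+00] F [ 0.1 -0.2 -1. ] op 0.279 q [-0.18  0.36  1.86  0.    0.92 -1.91]
[544.81445112  26.12811494  18.        ]
```

View pics/scene4c.png

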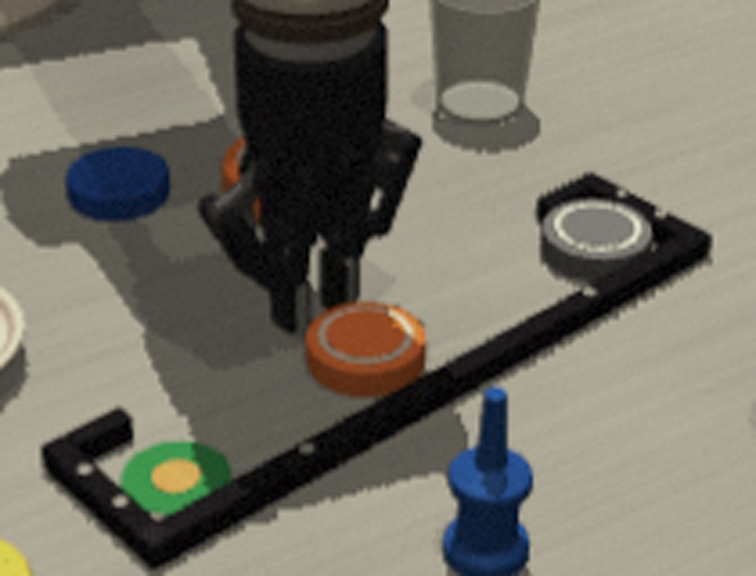

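Call:
arm_command([
  {"offset": [-0.15, 0, 0], "rot": [0, 0, 0], "hand": -0.44},
  {"offset": [-0.1, 0, 0], "rot": [0, 0, 0], "hand": -0.44},
  {"offset": [0, 0, 0], "rot": [0, 0, 0], "hand": -0.44},
])

```text
clock: 4.8
position: [540.5, 24.4, 20.4]
eef_rot: [[-0.987, -0.158, 0.001], [-0.158, 0.987, -0.0], [-0.001, -0.0, -1.0]]
wrist_force: [-0.3, 0.2, -0.2]
opening: 0.279
```

Call:
arm_command([
  {"offset": [-0.07, 0, 0], "rot": [0, 0, 0], "hand": -0.44},
  {"offset": [0, 0, 0], "rot": [0, 0, 0], "hand": -0.44},
])

```text
clock: 5.0
position: [542.2, 24.8, 20.3]
eef_rot: [[-0.987, -0.158, 0.0], [-0.158, 0.987, 0.0], [-0.0, -0.0, -1.0]]
wrist_force: [0.3, 1.2, 0.8]
opening: 0.281
```

Call:
arm_command([
  {"offset": [-0.05, 0, 0], "rot": [0, 0, 0], "hand": -0.44},
  {"offset": [0, 0, 0], "rot": [0, 0, 0], "hand": -0.44},
])

```text
clock: 5.2
position: [543.7, 25.0, 20.3]
eef_rot: [[-0.987, -0.158, 0.0], [-0.158, 0.987, 0.0], [-0.0, -0.0, -1.0]]
wrist_force: [0.0, 0.6, -0.3]
opening: 0.278
```

```bash
python3 st.py scene:scene5.png; python3 -c "
import cv2
a=cv2.imread('pics/scene5.png')[150:310,230:440]; cv2.imwrite('pics/scene5c.png',cv2.resize(a,None,fx=3.6,fy=3.6,interpolation=cv2.INTER_CUBIC))"
```

```text
t 5.2 p [543.7  25.   20.3] dock -72.2 -19.4 yawx -170.9 zax [ 1.e-04  0.e+00 -1.e+00] F [ 0.   0.6 -0.3] op 0.278 q [-0.18  0.38  1.83  0.    0.93 -1.91]
```

View pics/scene5c.png

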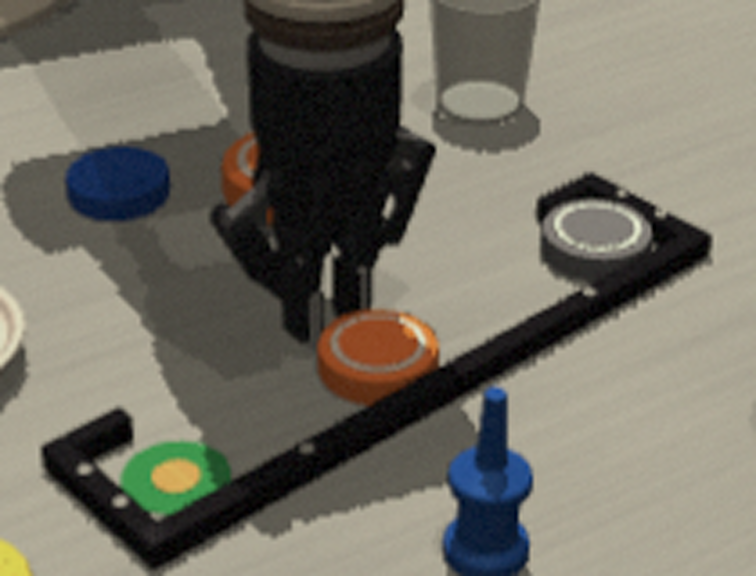

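Almost at the rail, with no contact force yet. I'll go on in small steps.

Call:
arm_command([
  {"offset": [-0.05, 0, 0], "rot": [0, 0, 0], "hand": -0.44},
  {"offset": [0, 0, 0], "rot": [0, 0, 0], "hand": -0.44},
])

```text
clock: 5.45
position: [544.4, 25.3, 20.1]
eef_rot: [[-0.987, -0.158, -0.002], [-0.158, 0.987, -0.0], [0.002, 0.0, -1.0]]
wrist_force: [-3.7, -0.3, 2.5]
opening: 0.281
```

Call:
arm_command([
  {"offset": [-0.05, 0, 0], "rot": [0, 0, 0], "hand": -0.44},
  {"offset": [0, 0, 0], "rot": [0, 0, 0], "hand": -0.44},
])

```text
clock: 5.65
position: [544.7, 25.4, 19.8]
eef_rot: [[-0.987, -0.158, -0.005], [-0.158, 0.987, -0.0], [0.005, 0.001, -1.0]]
wrist_force: [-7.4, -1.7, 4.0]
opening: 0.281
```

The force is -7.4 N, so the pager is against the rail. I'll back off, turn 65° so the V faces along the rail with a bias into it, and go round to the +y side.

Call:
arm_command([
  {"offset": [0.4, 0, 0], "rot": [0, 0, 0], "hand": -0.44},
  {"offset": [1.0, 0, 0], "rot": [0, 0, 0], "hand": -0.44},
  {"offset": [0, 0, 0], "rot": [0, 0, 1], "hand": -0.44},
  {"offset": [0, 0, 0], "rot": [0, 0, 1], "hand": -0.44},
  {"offset": [0, 0, 0], "rot": [0, 0, 1], "hand": -0.44},
  {"offset": [0, 0, 0], "rot": [0, 0, 1], "hand": -0.44},
  {"offset": [0, 0, 0], "rot": [0, 0, 1], "hand": -0.44},
  {"offset": [0, 0, 0], "rot": [0, 0, 1], "hand": -0.44},
])

```text
clock: 6.45
position: [505.7, 18.8, 20.5]
eef_rot: [[-0.933, 0.36, 0.002], [0.36, 0.933, -0.0], [-0.001, 0.001, -1.0]]
wrist_force: [0.1, -1.2, -1.0]
opening: 0.282
```

Call:
arm_command([
  {"offset": [0, 0, 0], "rot": [0, 0, 1], "hand": -0.44},
  {"offset": [0, 0, 0], "rot": [0, 0, 1], "hand": -0.44},
  {"offset": [0, 0, 0], "rot": [0, 0, 1], "hand": -0.44},
  {"offset": [0, 0, 0], "rot": [0, 0, 1], "hand": -0.44},
  {"offset": [0, 0, 0], "rot": [0, 0, 1], "hand": -0.44},
  {"offset": [0, 0, 0], "rot": [0, 0, 1], "hand": -0.44},
  {"offset": [0, 0, 0], "rot": [0, 0, 1], "hand": -0.44},
  {"offset": [0, 0, 0], "rot": [0, 0, 0], "hand": -0.44},
])

```text
clock: 7.25
position: [505.6, 18.8, 20.5]
eef_rot: [[-0.56, 0.828, 0.001], [0.828, 0.56, -0.0], [-0.001, 0.001, -1.0]]
wrist_force: [-0.0, 0.2, 0.1]
opening: 0.279
```

```bash
python3 st.py scene:scene6.png; python3 -c "
import cv2
a=cv2.imread('pics/scene6.png')[150:310,230:440]; cv2.imwrite('pics/scene6c.png',cv2.resize(a,None,fx=3.6,fy=3.6,interpolation=cv2.INTER_CUBIC))"
```

```text
t 7.25 p [505.6  18.8  20.5] dock -110.8 -19.5 yawx 124.1 zax [ 1.3e-03 -1.0e-04 -1.0e+00] F [-0.   0.2  0.1] op 0.279 q [-0.2   0.3   1.94  0.    0.9  -0.8 ]
```

View pics/scene6c.png

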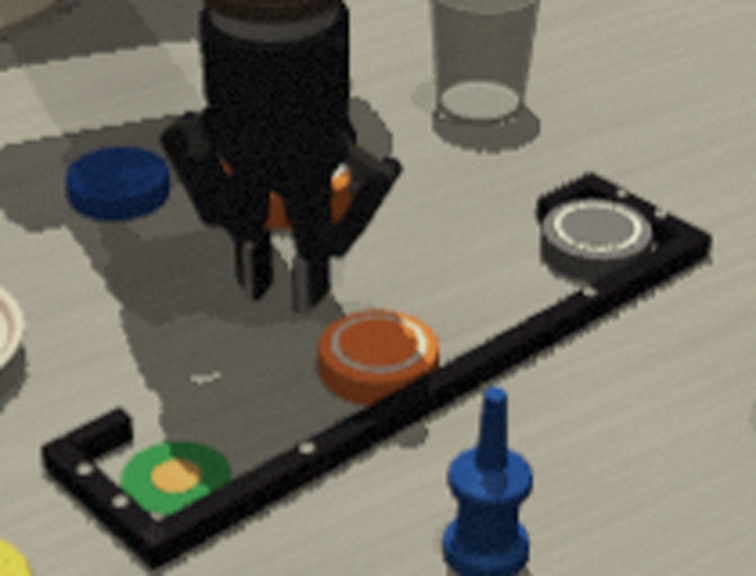

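Call:
arm_command([
  {"offset": [0.6, 0.28, 0], "rot": [0, 0, 0], "hand": -0.44},
  {"offset": [0.6, 0.28, 0], "rot": [0, 0, 0], "hand": -0.44},
  {"offset": [0.6, 0.28, 0], "rot": [0, 0, 0], "hand": -0.44},
  {"offset": [0, 0, 0], "rot": [0, 0, 0], "hand": -0.44},
  {"offset": [-0.37, 0.51, 0], "rot": [0, 0, 0], "hand": -0.44},
  {"offset": [-0.37, 0.51, 0], "rot": [0, 0, 0], "hand": -0.44},
  {"offset": [-0.37, 0.51, 0], "rot": [0, 0, 0], "hand": -0.44},
  {"offset": [0, 0, 0], "rot": [0, 0, 0], "hand": -0.44},
])

```text
clock: 8.1
position: [555.1, 74.8, 21.1]
eef_rot: [[-0.561, 0.828, 0.004], [0.828, 0.561, -0.0], [-0.002, 0.003, -1.0]]
wrist_force: [0.6, 0.3, 1.0]
opening: 0.28
```

```bash
python3 st.py scene:scene7.png; python3 -c "
import cv2
a=cv2.imread('pics/scene7.png')[150:310,230:440]; cv2.imwrite('pics/scene7c.png',cv2.resize(a,None,fx=3.6,fy=3.6,interpolation=cv2.INTER_CUBIC))"
```

```text
t 8.1 p [555.1  74.8  21.1] dock -53.0 27.9 yawx 124.1 zax [ 3.7e-03 -5.0e-04 -1.0e+00] F [0.6 0.3 1. ] op 0.28 q [-0.08  0.41  1.79 -0.    0.94 -0.68]
```

View pics/scene7c.png

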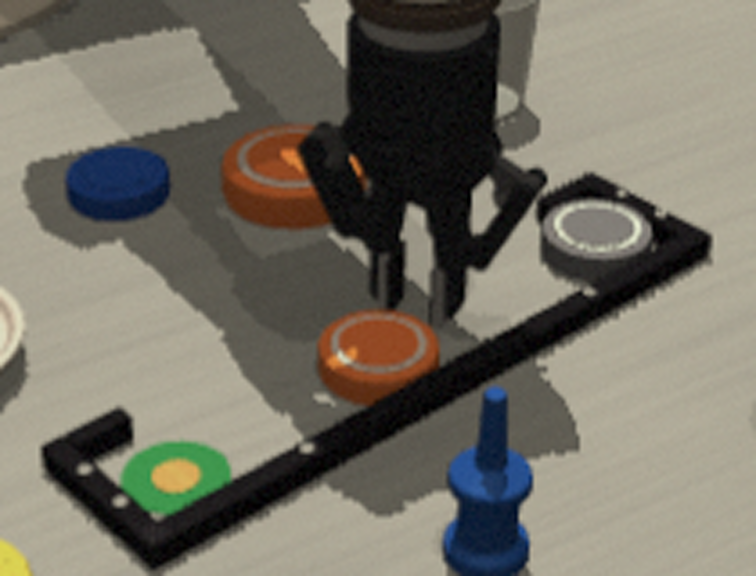

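Call:
arm_command([
  {"offset": [-0.08, 0.18, 0], "rot": [0, 0, 0], "hand": -0.44},
  {"offset": [-0.27, -0.127, 0], "rot": [0, 0, 0], "hand": -0.44},
  {"offset": [-0.27, -0.127, 0], "rot": [0, 0, 0], "hand": -0.44},
  {"offset": [-0.27, -0.127, 0], "rot": [0, 0, 0], "hand": -0.44},
  {"offset": [-0.27, -0.127, 0], "rot": [0, 0, 0], "hand": -0.44},
  {"offset": [0, 0, 0], "rot": [0, 0, 0], "hand": -0.44},
])

```text
clock: 8.75
position: [563.9, 40.0, 20.4]
eef_rot: [[-0.559, 0.829, 0.0], [0.829, 0.559, -0.0], [-0.001, 0.0, -1.0]]
wrist_force: [0.2, 0.2, -0.7]
opening: 0.279
```

```bash
python3 st.py scene:scene8.png; python3 -c "
import cv2
a=cv2.imread('pics/scene8.png')[150:310,230:440]; cv2.imwrite('pics/scene8c.png',cv2.resize(a,None,fx=3.6,fy=3.6,interpolation=cv2.INTER_CUBIC))"
```

```text
t 8.75 p [563.9  40.   20.4] dock -49.8 -7.8 yawx 124.0 zax [ 4.e-04 -4.e-04 -1.e+00] F [ 0.2  0.2 -0.7] op 0.279 q [-0.14  0.42  1.77 -0.    0.95 -0.74]
```

View pics/scene8c.png

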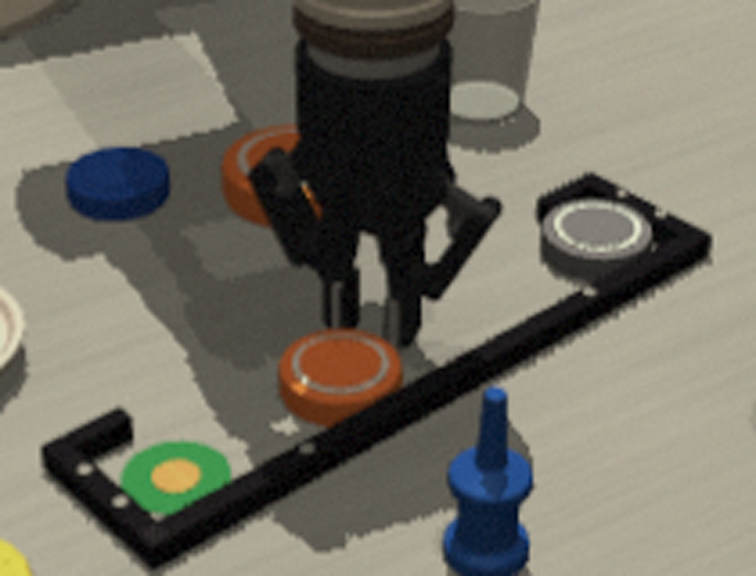

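```bash
cat > disc.py <<'E'
import sys
from st import *
f=sys.argv[1]; s=load(f); im=cv2.imread('pics/'+f)
# top-face outline of the small orange disc from its ring/orange blob: fit by projecting model, minimising mask mismatch
hsv=cv2.cvtColor(im,cv2.COLOR_BGR2HSV)
m=((hsv[...,0]<20)&(hsv[...,1]>120)&(hsv[...,2]>60)).astype(np.uint8)
m=cv2.morphologyEx(m,cv2.MORPH_CLOSE,np.ones((5,5),np.uint8))
g=np.array([float(sys.argv[2]),float(sys.argv[3])]); g=O+g[0]*ex+g[1]*ey
th=np.linspace(0,2*np.pi,60)
def mask(p):
    pts=[[p[0]+32*np.cos(t),p[1]+32*np.sin(t),z] for t in th for z in(0,18)]
    h=cv2.convexHull((proj(s,pts)*16).astype(np.float32)).astype(np.int32)
    k=np.zeros(m.shape,np.uint8);cv2.fillConvexPoly(k,h,1,cv2.LINE_8,4);return k
c=proj(s,[[g[0],g[1],9]])[0].astype(int)
roi=np.s_[c[1]-30:c[1]+30,c[0]-35:c[0]+35]
best=min(((int((mask(g+np.array([a,b]))[roi]!=m[roi]).sum()),a,b) for a in np.arange(-14,14.1,1) for b in np.arange(-14,14.1,1)))
p=g+best[1:]; print(best,p,'dock',((p-O)@ex).round(1),((p-O)@ey).round(1))
E
python3 disc.py scene0.png -99 -21; python3 disc.py scene7.png -32 -20;python3 disc.py scene8.png -33 -45
```

```text
(384, np.float64(-6.0), np.float64(2.0)) [511.4654  21.2226] dock -104.6 -18.1
(159, np.float64(-5.0), np.float64(3.0)) [578.4632  33.796 ] dock -36.5 -16.2
(159, np.float64(-2.0), np.float64(1.0)) [584.4258   6.953 ] dock -34.8 -43.7
```

The pager stays against the rail, at dock y of about -44, which matches the contact geometry. I'll add a small bias and continue.

Call:
arm_command([
  {"offset": [-0.31, -0.04, 0], "rot": [0, 0, 0], "hand": -0.44},
  {"offset": [-0.27, -0.12, 0], "rot": [0, 0, 0], "hand": -0.44},
  {"offset": [-0.27, -0.12, 0], "rot": [0, 0, 0], "hand": -0.44},
  {"offset": [-0.27, -0.12, 0], "rot": [0, 0, 0], "hand": -0.44},
  {"offset": [-0.27, -0.12, 0], "rot": [0, 0, 0], "hand": -0.44},
  {"offset": [0, 0, 0], "rot": [0, 0, 0], "hand": -0.44},
])

```text
clock: 9.4
position: [573.5, -3.0, 19.9]
eef_rot: [[-0.56, 0.829, -0.002], [0.829, 0.56, -0.0], [0.001, -0.002, -1.0]]
wrist_force: [-2.9, 1.1, -0.3]
opening: 0.281
```

```bash
python3 st.py scene:scene9.png; python3 disc.py scene9.png -33 -88; python3 -c "
import cv2
a=cv2.imread('pics/scene9.png')[150:310,230:440]; cv2.imwrite('pics/scene9c.png',cv2.resize(a,None,fx=3.6,fy=3.6,interpolation=cv2.INTER_CUBIC))"
```

```text
t 9.4 p [573.5  -3.   19.9] dock -47.1 -51.7 yawx 124.0 zax [-1.8e-03 -1.0e-04 -1.0e+00] F [-2.9  1.1 -0.3] op 0.281 q [-0.22  0.44  1.74 -0.    0.96 -0.81]
(240, np.float64(-3.0), np.float64(0.0)) [590.2198 -36.5052] dock -36.0 -87.5
```

View pics/scene9c.png

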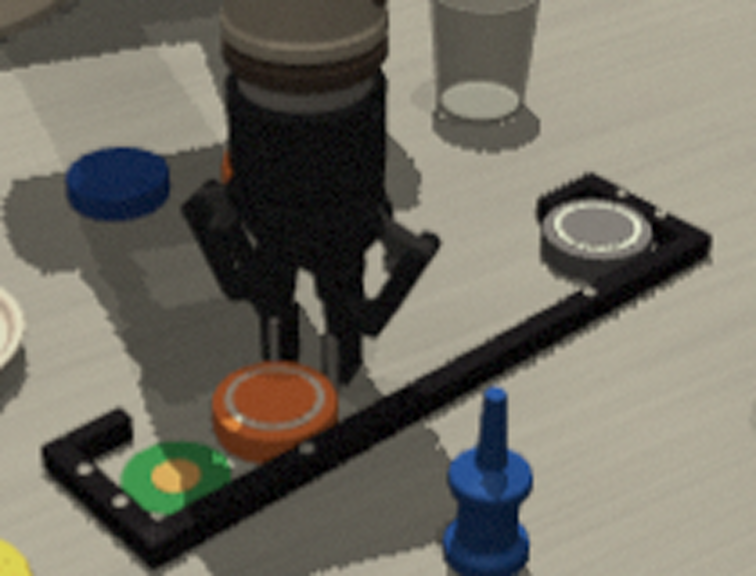

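The force is -3 N against the rail and the pager is on it at y of about -88. Continuing.

Call:
arm_command([
  {"offset": [-0.27, -0.126, 0], "rot": [0, 0, 0], "hand": -0.44},
  {"offset": [-0.27, -0.126, 0], "rot": [0, 0, 0], "hand": -0.44},
  {"offset": [-0.27, -0.126, 0], "rot": [0, 0, 0], "hand": -0.44},
  {"offset": [0, 0, 0], "rot": [0, 0, 0], "hand": -0.44},
])

```text
clock: 9.85
position: [577.7, -28.8, 19.8]
eef_rot: [[-0.56, 0.829, -0.002], [0.829, 0.56, 0.0], [0.001, -0.001, -1.0]]
wrist_force: [-4.2, 1.3, -1.7]
opening: 0.28
```

Call:
arm_command([
  {"offset": [-0.27, -0.126, 0], "rot": [0, 0, 0], "hand": -0.44},
  {"offset": [-0.27, -0.126, 0], "rot": [0, 0, 0], "hand": -0.44},
  {"offset": [-0.18, -0.084, 0], "rot": [0, 0, 0], "hand": -0.44},
  {"offset": [0, 0, 0], "rot": [0, 0, 0], "hand": -0.44},
])

```text
clock: 10.25
position: [581.5, -51.9, 19.8]
eef_rot: [[-0.56, 0.828, -0.002], [0.828, 0.56, 0.0], [0.001, -0.001, -1.0]]
wrist_force: [-4.2, 0.9, -0.4]
opening: 0.283
```

```bash
python3 st.py scene:scene10.png;  python3 -c "
import cv2
a=cv2.imread('pics/scene10.png')[150:310,230:440]; cv2.imwrite('pics/scene10c.png',cv2.resize(a,None,fx=3.6,fy=3.6,interpolation=cv2.INTER_CUBIC))"
```

```text
t 10.25 p [581.5 -51.9  19.8] dock -47.0 -101.3 yawx 124.1 zax [-1.6e-03  3.0e-04 -1.0e+00] F [-4.2  0.9 -0.4] op 0.283 q [-0.3   0.46  1.71 -0.    0.97 -0.89]
```

View pics/scene10c.png

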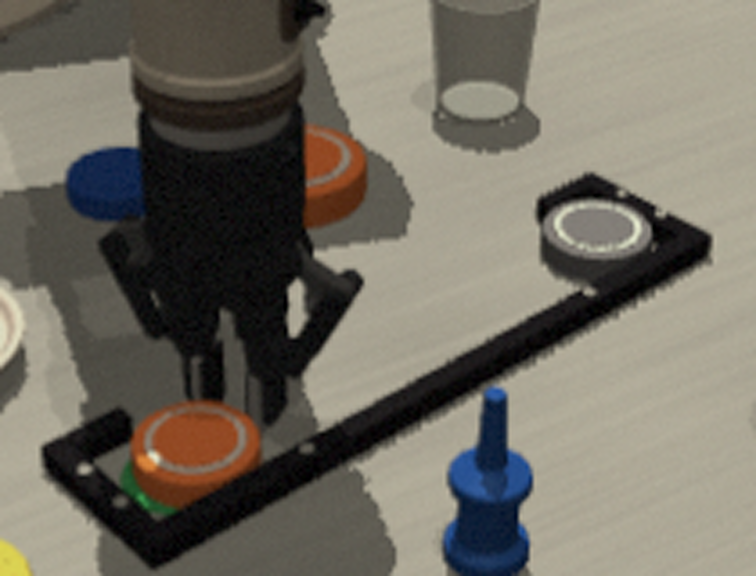

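The pager is entering the pocket along the rail, with about 13 mm left. I'll take small steps and watch the y force.

Call:
arm_command([
  {"offset": [-0.15, -0.07, 0], "rot": [0, 0, 0], "hand": -0.44},
  {"offset": [-0.12, -0.056, 0], "rot": [0, 0, 0], "hand": -0.44},
  {"offset": [0, 0, 0], "rot": [0, 0, 0], "hand": -0.44},
])

```text
clock: 10.6
position: [582.8, -60.2, 19.8]
eef_rot: [[-0.561, 0.828, -0.002], [0.828, 0.561, 0.0], [0.001, -0.001, -1.0]]
wrist_force: [-5.3, 0.9, -0.4]
opening: 0.276
```

Call:
arm_command([
  {"offset": [-0.06, -0.028, 0], "rot": [0, 0, 0], "hand": -0.44},
  {"offset": [0, 0, 0], "rot": [0, 0, 0], "hand": -0.44},
])

```text
clock: 10.8
position: [583.0, -62.0, 19.8]
eef_rot: [[-0.561, 0.828, -0.002], [0.828, 0.561, 0.001], [0.002, -0.001, -1.0]]
wrist_force: [-5.2, 2.1, 0.2]
opening: 0.279
```

Call:
arm_command([
  {"offset": [-0.06, -0.028, 0], "rot": [0, 0, 0], "hand": -0.44},
  {"offset": [0, 0, 0], "rot": [0, 0, 0], "hand": -0.44},
])

```text
clock: 11.0
position: [583.3, -63.9, 19.8]
eef_rot: [[-0.561, 0.828, -0.002], [0.828, 0.561, 0.001], [0.002, -0.001, -1.0]]
wrist_force: [-5.1, 1.3, -0.2]
opening: 0.277
```

```bash
python3 st.py
```

```text
t 11.0 p [583.3 -63.9  19.8] dock -47.1 -113.4 yawx 124.1 zax [-2.e-03  6.e-04 -1.e+00] F [-5.1  1.3 -0.2] op 0.277 q [-0.31  0.47  1.7  -0.    0.97 -0.91]
```

Call:
arm_command([
  {"offset": [-0.06, -0.028, 0], "rot": [0, 0, 0], "hand": -0.44},
  {"offset": [0, 0, 0], "rot": [0, 0, 0], "hand": -0.44},
])

```text
clock: 11.2
position: [583.6, -65.3, 19.8]
eef_rot: [[-0.561, 0.828, -0.002], [0.828, 0.561, 0.002], [0.002, -0.001, -1.0]]
wrist_force: [-6.2, 3.1, 0.1]
opening: 0.279
```

Call:
arm_command([
  {"offset": [-0.06, -0.028, 0], "rot": [0, 0, 0], "hand": -0.44},
  {"offset": [0, 0, 0], "rot": [0, 0, 0], "hand": -0.44},
])

```text
clock: 11.4
position: [583.5, -65.7, 19.7]
eef_rot: [[-0.561, 0.828, -0.003], [0.828, 0.561, 0.004], [0.005, -0.0, -1.0]]
wrist_force: [-7.6, 9.0, 3.0]
opening: 0.28
```

The y force rises to 9 N while the motion stalls, so the pager is at the end stop. I'll check, then back straight off.

```bash
python3 st.py scene:scene11.png;  python3 -c "
import cv2
a=cv2.imread('pics/scene11.png')[150:310,230:440]; cv2.imwrite('pics/scene11c.png',cv2.resize(a,None,fx=3.6,fy=3.6,interpolation=cv2.INTER_CUBIC))"
```

```text
t 11.4 p [583.5 -65.7  19.7] dock -47.2 -115.3 yawx 124.1 zax [-0.0032  0.0043 -1.    ] F [-7.6  9.   3. ] op 0.28 q [-0.32  0.47  1.7   0.    0.97 -0.92]
```

View pics/scene11c.png

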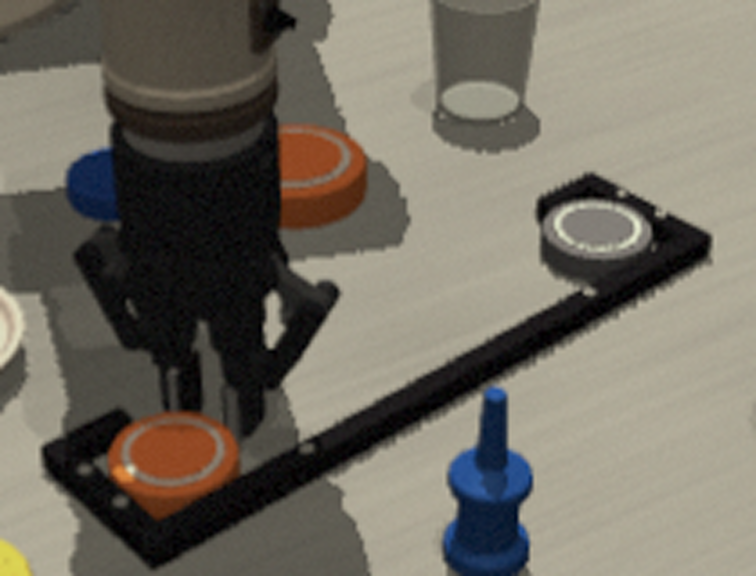

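Call:
arm_command([
  {"offset": [0.3, 0, 0], "rot": [0, 0, 0], "hand": -0.44},
  {"offset": [0.7, 0, 0], "rot": [0, 0, 0], "hand": -0.44},
  {"offset": [0, 0, 0], "rot": [0, 0, 0], "hand": -0.44},
  {"offset": [0, 0, -0.8], "rot": [0, 0, 0], "hand": -0.44},
  {"offset": [0, 0, -1], "rot": [0, 0, 0], "hand": -0.44},
  {"offset": [0, 0, -1], "rot": [0, 0, 0], "hand": -0.44},
  {"offset": [0, 0, -1], "rot": [0, 0, 0], "hand": -0.44},
  {"offset": [0, 0, -1], "rot": [0, 0, 0], "hand": -0.44},
])

```text
clock: 12.25
position: [569.3, -44.3, 166.5]
eef_rot: [[-0.561, 0.828, 0.004], [0.828, 0.561, -0.001], [-0.003, 0.002, -1.0]]
wrist_force: [0.4, 0.8, 0.2]
opening: 0.281
```

Call:
arm_command([
  {"offset": [1, -0.5, -0.5], "rot": [0, 0, 0], "hand": -0.44},
  {"offset": [1, -0.9, -0.3], "rot": [0, 0, 0], "hand": -0.44},
  {"offset": [1, -1, 0], "rot": [0, 0, 0], "hand": -0.44},
  {"offset": [1, -1, 0], "rot": [0, 0, 0], "hand": -0.44},
  {"offset": [1, -1, 0], "rot": [0, 0, 0], "hand": -0.44},
  {"offset": [0, 0, 0], "rot": [0, 0, 0], "hand": -0.44},
  {"offset": [0, 0, 0], "rot": [0, 0, 0], "hand": -0.44},
])

```text
clock: 12.95
position: [375.5, 6.2, 189.4]
eef_rot: [[-0.56, 0.828, 0.005], [0.828, 0.56, -0.002], [-0.004, 0.003, -1.0]]
wrist_force: [0.6, 0.3, 0.3]
opening: 0.276
```

```bash
python3 st.py scene:scene12.png side:side12.png;  python3 -c "
import cv2
a=cv2.imread('pics/scene12.png')[200:310,230:440]; cv2.imwrite('pics/scene12c.png',cv2.resize(a,None,fx=3.6,fy=3.6,interpolation=cv2.INTER_CUBIC))"
```

```text
t 12.95 p [375.5   6.2 189.4] dock -241.3 -11.4 yawx 124.1 zax [ 0.0047 -0.0018 -1.    ] F [0.6 0.3 0.3] op 0.276 q [-0.31 -0.36  2.19 -0.    1.3  -0.9 ]
```

View pics/scene12c.png

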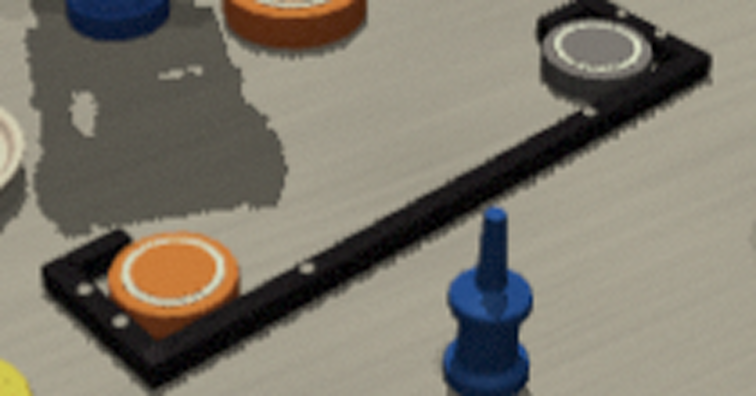

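View pics/side12.png

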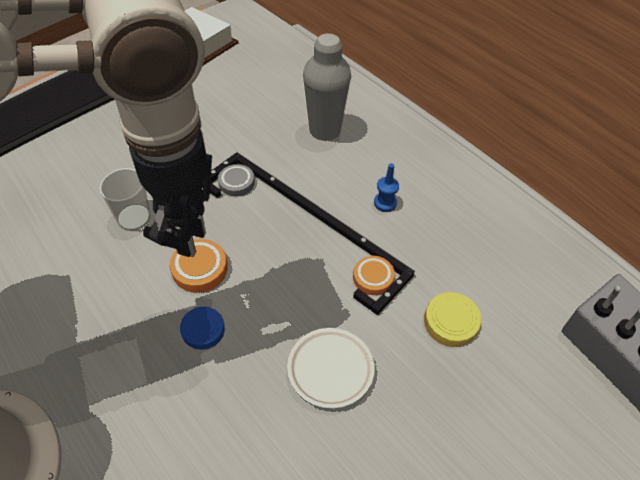

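```bash
python3 - <<'E'
import cv2
a=cv2.imread('pics/side12.png')[240:320,340:425]; cv2.imwrite('pics/side12c.png',cv2.resize(a,None,fx=7,fy=7,interpolation=cv2.INTER_CUBIC))
E
python3 -c "
from st import *
p=ground(load('scene12.png'),174/3.6+230,271/3.6+200,18);print(p,(p[:2]-O)@ex,(p[:2]-O)@ey)"
```

```text
[604.88774323 -98.39383393  18.        ] -31.254928099896176 -150.94557505461137
```

View pics/side12c.png

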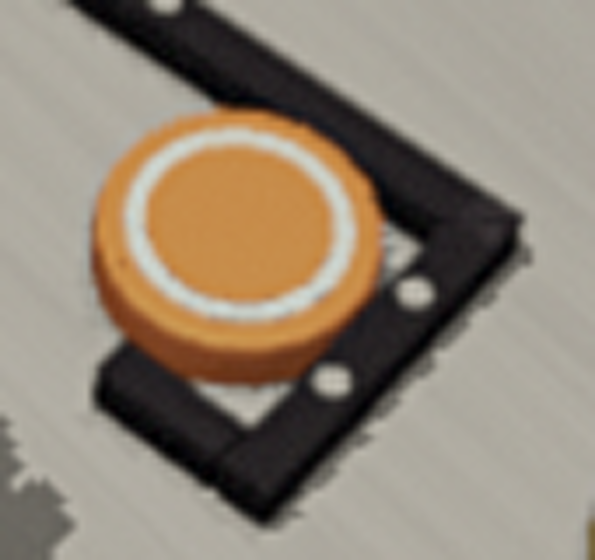

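The pager measures at dock (-31.3,-150.9), against (-32,-151) for fully home. It touches both the rail and the stop and lies flat, and the other things are unmoved. I'll hand in.

```bash
python3 -c "
from st import *
st();print(manip.finish_job())"
```

```text
t 13.05 p [376.3   5.9 189.5] dock -240.4 -11.8 yawx 124.1 zax [ 0.0033 -0.0012 -1.    ] F [-0.  -0.1 -0.2] op 0.281 q [-0.31 -0.35  2.19 -0.    1.3  -0.9 ]
the job is handed in; nothing more can be done
None
```

The orange pager is home in the free pocket over the green spot, and I handed the job in at 13.05 s of the 46 s allowed. With the fingers slightly parted, I pushed it square to the rail about 130 mm short of home. I then slid it along the rail, pressing it in lightly, until it met the end stop.

- **At the rail:** contact showed as about 7 N on the wrist, with the pager still well short of the pocket.
- **At the stop:** the force rose to 9 N in y while the motion stalled.
- **Final position:** the scene camera put the pager at dock (-31.3, -150.9) mm, against (-32, -151) for fully home. In both camera views it lies flat against the rail and the end stop.
- **Surroundings:** the grey pager, cup, dish, shaker and pourer look unmoved in the pictures. I compared these by eye and did not measure them.
- **Hand:** it is about 190 mm up and touches nothing, with wrist force near zero.

One check disagreed: a rough mask-fit script for the pager position read up to about 6 mm off. The dark rail and the larger orange look-alike probably disturbed it. I used it only as a coarse guide during the slide and relied on the forces and enlarged pictures instead.

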